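# Strip a small casting mould and put it away closed

### The job

Strip the mould that stands on the fire tile. First put the ring weight fully on the round cork trivet, lay the top half on the wooden battens, and put the casting (lift it by its sprue) flat in the sheet-metal tray. Then set the bottom half squarely on the slotted cooling grate and close the top half over its pins again, fully home; leave the tape roll where it is.

Things in the scene. Friction and masses are not known exactly. Their poses are not given: they have to be found in the camera images.
- weight: ring weight of dark cast iron, a plain ring of outer diameter 52, bore 27, height 26 mm, about 0.38 kg; it lies on the top half, round the sprue. Origin: centre of its underside, z up. Grip it across the outside diameter.
- top_half: upper mould half: aluminium plate, 96 (x) x 52 (y) x 18 mm, about 0.25 kg, with a 22 mm pouring hole in the middle and four 9.5 mm holes right through at x +-38, y +-16 mm. Origin: centre of its underside, z up. At the start it lies on the bottom half, pins in its holes, the sprue standing in its pouring hole. Grip it across the 52 mm width. It may be closed either way round.
- casting: white-metal casting: flat link, 58 (x) x 22 (y) x 9 mm, on its middle an upright round sprue 11 to 14 mm thick with a 17 mm button on top; 46 mm high in all, about 0.08 kg. Origin: centre of the link's underside, z up. It lies loosely (3 mm play) in the pocket of the bottom half, 11 mm above that half's underside; its sprue stands 37 mm above that half's upper face. Grip the sprue.
- bottom_half: lower mould half: aluminium block, 116 (x) x 52 (y) x 20 mm, about 0.3 kg, with a pocket on top and four upright 6 mm pins, 10 mm high with coned tips, at x +-38, y +-16 mm. Origin: centre of its underside, z up. It stands on the tile. Grip it across the 52 mm width. Closed, the top half's underside is 20 mm above this origin, the pins in its holes with 1.75 mm play all round.
- tile: fixed grey fire tile, 124 mm along its x, 76 mm along its y, 16 mm thick; the mould stands on it. Origin: centre of its underside, z up.
- trivet: fixed round cork trivet, diameter 78 mm, for the ring weight. Origin: centre of its underside, at bench level; its top is 10 mm above that.
- rest: fixed wooden rest for the top half: two battens (each 18 mm wide, 70 mm along y, centred at x +-34 mm) on a ply base 104 x 70 mm. Origin: centre of its underside, z up, at bench level; the tops of the battens are level, 18 mm above that.
- tray: fixed shallow sheet-metal tray for the casting, 100 mm along its x, 78 mm along its y, walls 3 mm. Origin: centre of its underside, z up, at bench level; inner floor 5 mm and rim 16 mm above that.
- grate: fixed dark cooling grate, a level slotted plate 138 mm along its x, 78 mm along its y, top 16 mm above the bench. Origin: centre of its underside, z up.
- tape: roll of tape, diameter 72, 25 mm high, a loose bystander to be left alone. Origin: centre of its underside.

How it is judged (in metres and radians):
On the way, in this order (a step that is already met when the one before it is completed fails the run):
1. the ring weight stands on the cork trivet (horizontal distance between weight and trivet below 0.014 m and z of weight in the frame of trivet below 0.013 m and angle between weight's own z axis and vertical below 0.1 rad and contact force between the fingers and weight below 0.1 N), for 0.2 s.
2. the top half lies on the battens (horizontal distance between top_half and rest below 0.03 m and z of top_half in the frame of rest below 0.021 m and angle between top_half's own z axis and vertical below 0.1 rad and contact force between the fingers and top_half below 0.1 N), for 0.2 s.
3. the casting lies flat in the tray (horizontal distance between casting and tray below 0.04 m and z of casting in the frame of tray below 0.008 m and angle between casting's own z axis and vertical below 0.12 rad and contact force between the fingers and casting below 0.1 N), for 0.2 s.
4. the bottom half stands on the grate (horizontal distance between bottom_half and grate below 0.015 m and z of bottom_half in the frame of grate below 0.019 m and angle between the x axis of bottom_half and the x axis of grate, either way round below 0.2 rad and contact force between the fingers and bottom_half below 0.1 N), for 0.2 s.
At the end, for the whole second after the job is handed in: Weight flat on the trivet (within 14 mm of centre); casting flat on the tray floor; bottom half on the grate (within 15 mm and 0.2 rad, either way round); top half closed on it, all four pins in (gap under 2.5 mm, centres within 4 mm); all released and at rest (horizontal distance between weight and trivet below 0.014 m and z of weight in the frame of trivet below 0.013 m and angle between weight's own z axis and vertical below 0.1 rad and horizontal distance between casting and tray below 0.04 m and z of casting in the frame of tray below 0.008 m and angle between casting's own z axis and vertical below 0.12 rad and horizontal distance between bottom_half and grate below 0.015 m and z of bottom_half in the frame of grate below 0.019 m and angle between the x axis of bottom_half and the x axis of grate, either way round below 0.2 rad and angle between each of bottom_half, top_half's own z axis and vertical below 0.05 rad and horizontal distance between top_half and bottom_half below 0.004 m and z of top_half in the frame of bottom_half between 0.018 and 0.0225 m and angle between the x axis of top_half and the x axis of bottom_half, either way round below 0.1 rad and linear speed of each of weight, casting, bottom_half, top_half below 0.02 m/s); the robot touches nothing.
It fails at once if the tape roll is pushed away (distance of tape from where it was at the start of the episode above 0.02 m).
It also fails if it takes over 120 s, if anything falls off the work surface, if the arm or the gripper's body presses on something with over 40 N, if the wrist force passes 120 N, or if a joint passes its speed limit or range.

### The arm

A 7-joint arm with a two-finger parallel gripper is mounted at the origin on a cart in front of the work surface, level with it; the furniture and walls round the work are solid. World frame = base frame: x ahead of the robot, y to its left, z up, the work surface at z = 0. Lengths are in mm, angles in rad, forces in N, time in s.
With the tool pointing down it reaches from about 425 to 1025 mm from the base axis. Payload 3.6 kg.
Tool frame: the origin (TCP) lies on the mounting face of the last link; the fingertips stand 173 mm ahead of it and the grasp point (between the pads) lies 155 mm ahead of it (manip.hold_point_z is the distance from the TCP to the grasp point, in mm); z points along the fingers, y is the line along which they close (so a half turn about z gives the same grasp; the last joint's range is limited). The gripper opens to 85 mm and grips with 20 to 120 N. Pads are 22 mm wide; open, the fingers measure 114 mm over their backs; the gripper's body (76 mm by 85 mm) begins 54 mm behind the grasp point. The pads swing forward as they close: fully open they stand 13 mm farther back than shut.
Start: joints at [-1.373, 0.591, 0.048, 1.609, -0.033, 0.943, -0.034], TCP at [207.862, 694.567, 404.702] pointing down, gripper open.
Joint ranges: [-2.69, 2.69], [-0.47, 2.24], [-1.27, 1.36], [0.19, 2.51], [-1.53, 4.68], [0.08, 2.07], [-3.09, 3.09]. Speed limits (rad/s): [2.57, 2.57, 3.14, 3.14, 3.14, 3.14, 3.14].

### API

Orientations are given as a 3x3 rotation matrix whose columns are the frame's x, y, z axes.
In Python, from rig import manip gives the robot as it stands. Calls block until the motion is done:
- manip.move_ptp(position, orientation): joint-space move of the TCP to a pose.
- manip.line_to(position, rot=None, vel=150): straight line of the TCP; rot=None keeps the orientation; vel is the mean speed in mm/s.
- manip.move_joints(angles): joint-space move.
- manip.grip(opening, force=None): finger opening in mm; force is the grip in N (None keeps the last); returns when the fingers have stopped.
- manip.pause(seconds).
- manip.ik(position, orientation): joint angles nearest the present ones, or None.
- manip.state(): the state.
- manip.get_image(name): name is "scene" or "top"; returns (picture, depth): 420x560x3 uint8, blue, green, red; 420x560 float32, mm along the optical axis (not along the pixel's ray), 0 where there is no reading.
- manip.calibration(name): a dict with "camera_matrix" (3x3 intrinsics, pixels), "k1" (the pictures are not rectified: a ray, as slopes to the right and down, at radius r is drawn at 1 + k1 r^2 times it, then the intrinsics apply), "extrinsics" (4x4, takes a point from world to camera coordinates). Camera axes: x right, y up, looking along -z (the intrinsics and any distortion apply to the point x, -y, -z); pixel columns grow to the right and rows downward; lengths in mm; the calibration is good to about 2 mm. A picture is of the moment at which its call begins. calibration takes no time and is no camera call.
A pose or a line that the arm cannot do raises manip.MotionError and nothing moves.
- manip.close_job(): hands the job in; it is judged then, once.
Trained networks look in the newest picture that a camera, given by its name, has taken for a name from the list of things; names that differ only in an ending like _2 or _b are one class to them, and where a whole thing is asked for, a point or a joint stands for the part that bears it (a point fixed in the world has none). Each returns a list of dicts, best first, with "confidence" (0 to 1); they miss things now and then, are a little off and sometimes report something else, mostly with a low value. They report only what shows in the picture. A call takes as long as a camera call.
- manip.find_in(label, camera): "at" ([column, row] in pixels, amid what is visible of it).
- manip.cut_out(label, camera): "pixels" (420x560 bool, what is visible of it) and "at" ([column, row] in pixels, amid what is visible of it).
- manip.place_of(label, camera): "at" ([column, row] in pixels: a listed point, or the origin of a listed thing).
The state is a dict: "time": time; "qpos": joint angles; "joint_velocities": joint speeds; "effort": joint torques, N m; "tcp_pos": TCP position; "tool_rot": TCP orientation; "contact_force": force on the tool from outside, world axes, zero at the start; "ft_torque": the same for the moment, N m; "gripper_width": finger opening in mm; "grasp_force": force on a finger pad.
Only numpy, scipy, OpenCV 4.12 (cv2) and the standard library are available. Lean on these libraries where they do the work, as an engineer would, in place of code of your own. Each camera call takes 0.05 s, during which the arm holds its last target. There are 200 camera calls.

## Working session

There is one attempt and no reset: what is moved stays moved. The work goes in short steps, each a Python script; the robot and the scene stay as the last script left them, time stands still between calls to the robot, and variables do not carry over. Pictures are saved under pics/ and viewed, at most 14 in all, crops included, and the job is handed in when it is done.

```bash
ls; mkdir -p pics; cat > h.py <<'E'
import numpy as np, cv2
from rig import manip
def snap(n,fn=None):
    p,d=manip.get_image(n)
    if fn: cv2.imwrite('pics/'+fn,p)
    return p,d
def cloud(n,d):
    c=manip.calibration(n);K=np.array(c['camera_matrix'],float);k1=c['k1'];E=np.array(c['extrinsics'],float)
    v,u=np.mgrid[0:420,0:560]
    pts=np.stack([u,v],-1).reshape(-1,1,2).astype(float)
    s=cv2.undistortPoints(pts,K,np.array([k1,0,0,0.])).reshape(420,560,2)
    P=np.stack([s[...,0]*d,-s[...,1]*d,-d],-1)
    W=(P-E[:3,3])@E[:3,:3]
    W[d<=0]=np.nan
    return W
E
python3 - <<'E'
from h import *
for n in('scene','top'):
    p,d=snap(n,n+'0.png'); W=cloud(n,d); c=manip.calibration(n);E=np.array(c['extrinsics']);print(n,-E[:3,:3].T@E[:3,3],c['k1'],c['camera_matrix'][0][0])
    for l in 'weight top_half casting bottom_half tile trivet rest tray grate tape'.split():
        r=manip.cut_out(l,n)
        for q in r[:2]:
            m=q['pixels']; w=W[m]; w=w[~np.isnan(w[:,0])]
            if len(w)<5: continue
            z=np.percentile(w[:,2],90); t=w[abs(w[:,2]-z)<6]
            (cx,cy),(a,b),an=cv2.minAreaRect(t[:,:2].astype(np.float32))
            print(l,round(q['confidence'],2),np.round(q['at']),'n',m.sum(),'ztop',round(z,1),'c',round(cx,1),round(cy,1),'sz',round(a),round(b),round(an,1))
print(manip.state()['time'])
E
```

```text
pics
rig.py
scene [ 271.09706351 -151.60997735  726.56826218] 0.0093844273214108 459.4485927174455
weight 0.66 [283. 155.] n 590 ztop 80.7 c 582.4 404.5 sz 53 49 34.5
top_half 0.81 [279. 166.] n 770 ztop 54.9 c 582.5 406.2 sz 56 95 77.2
bottom_half 0.91 [281. 176.] n 577 ztop 36.6 c 581.5 400.9 sz 50 118 73.9
tile 0.77 [286. 185.] n 417 ztop 16.5 c 568.9 386.8 sz 62 139 54.6
tile 0.45 [310. 215.] n 1103 ztop 11.4 c 585.8 286.3 sz 76 76 38.7
trivet 0.86 [312. 212.] n 1025 ztop 11.4 c 586.1 286.3 sz 76 76 26.9
rest 0.92 [348. 256.] n 1982 ztop 18.5 c 590.7 170.9 sz 88 70 7.5
rest 0.35 [284. 179.] n 660 ztop 37.4 c 581.9 402.3 sz 53 118 73.9
tray 0.73 [264. 277.] n 2589 ztop 14.7 c 433.7 202.3 sz 80 101 85.1
grate 0.81 [229. 231.] n 2720 ztop 17.5 c 426.7 332.0 sz 81 137 86.6
tape 0.62 [213. 174.] n 677 ztop 27.9 c 437.7 457.2 sz 69 69 79.4
tape 0.4 [231. 231.] n 2733 ztop 17.5 c 426.7 332.0 sz 81 137 86.6
top [404.5601538  339.18231025 902.05447202] -0.06024658161207889 447.52984615079583
weight 0.74 [245. 177.] n 568 ztop 80.7 c 585.0 407.1 sz 50 49 0.8
top_half 0.62 [246. 198.] n 673 ztop 54.6 c 584.8 407.8 sz 52 95 77.8
top_half 0.4 [245. 177.] n 557 ztop 80.7 c 585.0 407.1 sz 50 49 0.8
bottom_half 0.78 [249. 208.] n 226 ztop 37.0 c 585.1 407.2 sz 51 116 77.4
tile 0.93 [231. 188.] n 460 ztop 16.8 c 588.5 412.8 sz 76 123 82.0
trivet 0.6 [304. 186.] n 1121 ztop 11.1 c 588.1 288.3 sz 74 76 45.6
tray 0.97 [351. 260.] n 2022 ztop 13.3 c 435.3 204.0 sz 80 101 85.4
tray 0.25 [250. 196.] n 729 ztop 54.6 c 585.3 407.4 sz 52 96 77.8
grate 0.56 [284. 263.] n 2750 ztop 16.9 c 429.1 333.3 sz 78 138 86.5
grate 0.46 [246. 195.] n 804 ztop 54.7 c 585.4 407.6 sz 53 96 77.6
tape 0.82 [216. 247.] n 581 ztop 27.8 c 439.8 460.6 sz 71 69 45.1
1.1
```

View pics/top0.png

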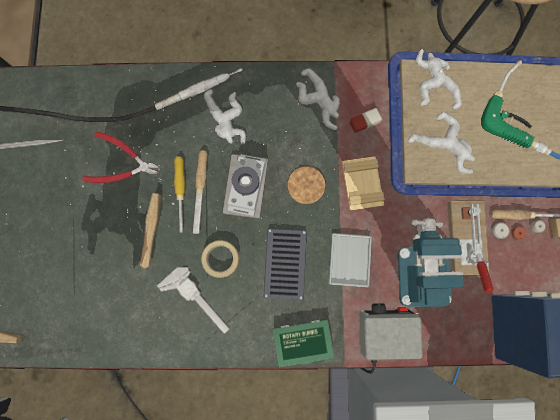

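View pics/scene0.png

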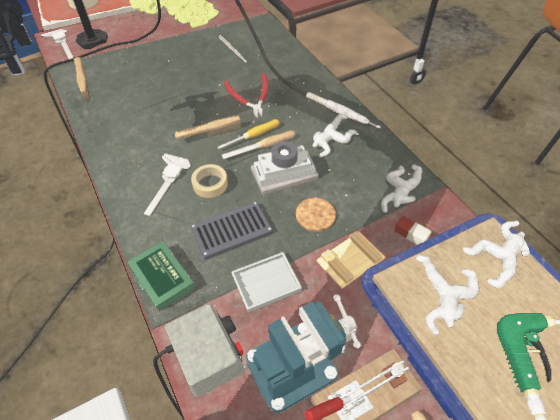

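The network masks agree with the pictures. In the top view the mould is at (245,185), trivet (306,185), rest (363,183), tray (350,260), grate (285,263) and tape (220,258). Next I'll check the rest's orientation, the heights around the vise, and IK.

```bash
cat >> h.py <<'E'
def rot(deg):  # tool down, closing line (tool y) along part y; deg = yaw of part x axis
    a=np.radians(deg+90+FLIP); y=np.array([np.cos(a),np.sin(a),0]); z=np.array([0,0,-1.])
    return np.stack([np.cross(y,z),y,z],1)
FLIP=0
H=155
def P(x,y,zg): return np.array([x,y,zg+H],float)
E
python3 - <<'E'
from h import *
import h
print(np.round(manip.state()['tool_rot'],2).tolist(),manip.hold_point_z)
p,d=snap('top'); W=cloud('top',d)
m=~np.isnan(W[...,0])
for y in range(-20,301,40):
    print(y,[ (lambda s: round(float(np.percentile(s,98)),0) if len(s)>3 else None)(W[m&(abs(W[...,1]-y)<20)&(abs(W[...,0]-x)<20)][:,2]) for x in range(340,701,40)])
R=W[140:225,335:395]; g=R.reshape(-1,3); g=g[(abs(g[:,2]-18)<3)]
print('rest tops',cv2.minAreaRect(g[:,:2].astype(np.float32)))
cv2.imwrite('pics/c1.png',cv2.resize(p[130:300,190:460],None,fx=2.9,fy=2.9,interpolation=cv2.INTER_CUBIC))
q0=manip.state()['qpos']
for h.FLIP in(0,180):
  for n,x,y,z,a in [('mould',584,406,150,-12.5),('mould',584,406,36,-12.5),('triv',587,287,150,-12.5),('rest',591,171,32,7.5),('tray',434.5,203,37,-4.6),('tray',434.5,203,150,-4.6),('grate',428,332.5,36,-3.4),('grate',428,332.5,200,-3.4)]:
    q=manip.ik(P(x,y,z),rot(a)); print(n,None if q is None else np.round(q,2))
E
```

```text
[[-0.96, 0.29, 0.0], [0.29, 0.96, 0.0], [-0.0, 0.0, -1.0]] 154.70000000000002
-20 [2.0, 96.0, 83.0, 56.0, 55.0, 63.0, 78.0, 93.0, 91.0, 84.0]
20 [80.0, 113.0, 112.0, 114.0, 43.0, 42.0, 68.0, 89.0, 92.0, 85.0]
60 [82.0, 112.0, 112.0, 114.0, 68.0, 2.0, 68.0, 68.0, 86.0, 68.0]
100 [63.0, 111.0, 111.0, 113.0, 81.0, 2.0, 67.0, 67.0, 76.0, 68.0]
140 [63.0, 2.0, 2.0, 2.0, 2.0, 18.0, 48.0, 51.0, 50.0, 48.0]
180 [63.0, 15.0, 15.0, 15.0, 15.0, 19.0, 18.0, 20.0, 6.0, 26.0]
220 [4.0, 15.0, 7.0, 15.0, 15.0, 13.0, 7.0, 18.0, 5.0, 18.0]
260 [18.0, 13.0, 15.0, 12.0, 5.0, 9.0, 13.0, 11.0, 5.0, 17.0]
300 [5.0, 17.0, 18.0, 18.0, 17.0, 11.0, 12.0, 12.0, 6.0, 6.0]
rest tops ((593.0135498046875, 172.66116333007812), (85.93680572509766, 70.1771469116211), 7.687704086303711)
mould [-0.69  0.68  0.03  1.71 -0.03  0.75  0.71]
mould [-0.68  0.83  0.01  1.74 -0.02  0.57  0.7 ]
triv [-0.55  0.62  0.04  1.85 -0.04  0.67  0.86]
rest [-0.32  0.76 -0.05  1.97  0.08  0.41  1.27]
tray [-0.52  0.67 -0.01  2.28  0.04  0.2   0.92]
tray [-0.55  0.45  0.03  2.23 -0.03  0.46  0.99]
grate [-0.73  0.7  -0.03  2.14  0.06  0.3   0.71]
grate [-0.76  0.43  0.02  2.07 -0.01  0.65  0.78]
mould [-1.13  0.82  0.77  1.73 -0.71  0.89 -1.84]
mould [-1.07  0.94  0.65  1.76 -0.83  0.73 -1.76]
triv [-1.    0.75  0.74  1.87 -0.69  0.8  -1.67]
rest [-0.7   0.83  0.52  1.99 -0.81  0.53 -1.05]
tray [-0.74  0.7   0.28  2.29 -0.79  0.25 -1.4 ]
tray [-1.01  0.54  0.65  2.25 -0.64  0.54 -1.51]
grate [-1.05  0.76  0.43  2.15 -0.83  0.4  -1.57]
grate [-1.3   0.55  0.78  2.09 -0.58  0.73 -1.77]
```

View pics/c1.png

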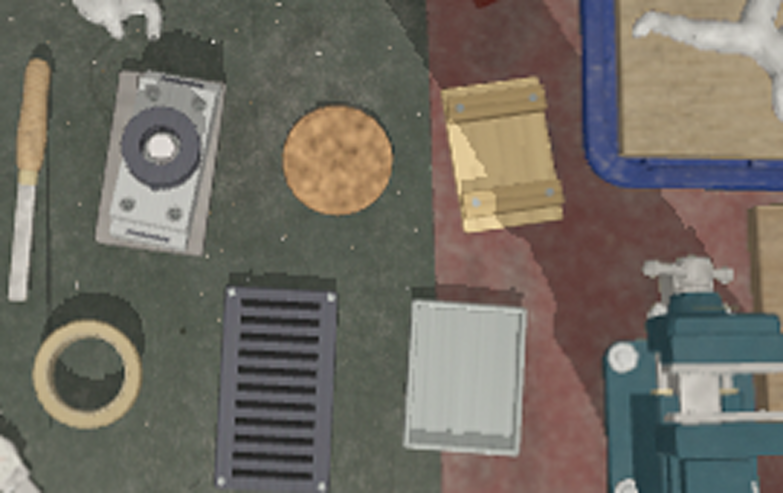

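The rest is tilted about 7.6° with clear battens. The blue tray rim and the vise stand close on the −y side, so I'll keep the openings small there and measure that gap while moving the weight.

```bash
cat >> h.py <<'E'
def st(t=''):
    s=manip.state(); print(t,'t%.1f'%s['time'],np.round(s['tcp_pos'],1),'F',np.round(s['contact_force'],1),'w%.1f g%.1f'%(s['gripper_width'],s['grasp_force'])); return s
def down(p,v=40): manip.line_to(p,vel=v)
E
python3 - <<'E'
from h import *
p,d=snap('top'); W=cloud('top',d).reshape(-1,3)
g=W[(W[:,0]>530)&(W[:,0]<660)&(W[:,2]>25)&(W[:,1]<160)&(W[:,1]>50)]
print('rim max y',[(x,np.round(g[abs(g[:,0]-x)<10][:,1].max(),0)) for x in range(540,650,20) if (abs(g[:,0]-x)<10).any()])
R=rot(-12.4); x,y=584,406.3
manip.move_ptp(P(x,y,140),R); manip.grip(80,60); st()
manip.line_to(P(x,y,75),vel=120); st('low')
manip.grip(40,60); st('grip')
manip.line_to(P(x,y,150),vel=120); st('up')
snap('scene','w1.png')
E
```

```text
rim max y [(560, np.float64(114.0)), (580, np.float64(122.0)), (600, np.float64(123.0)), (620, np.float64(123.0)), (640, np.float64(124.0))]
 t3.2 [583.3 407.4 295.2] F [1.1 0.9 0.4] w79.9 g0.0
low t3.9 [584.3 406.4 230.2] F [-0.1  0.3  0.4] w80.1 g0.0
grip t4.3 [584.5 406.7 231.7] F [-1.3  0.2  5.7] w49.5 g61.6
up t5.1 [583.5 405.9 304.2] F [ 0.1 -0.7 -4.2] w49.9 g62.6
```

View pics/w1.png

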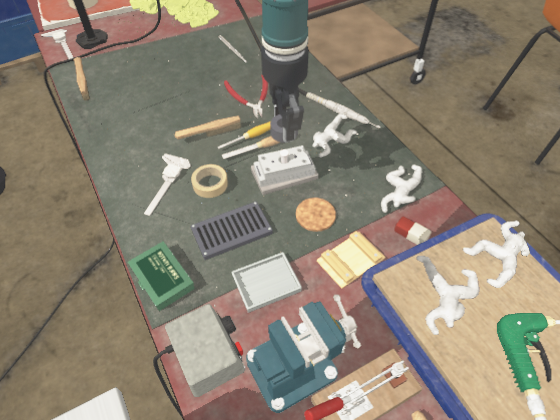

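The picture shows the weight in the gripper above the mould, with the top half still at (285,168). The sprue is hard to see, so I'll check it with depth.

```bash
python3 - <<'E'
from h import *
p,d=snap('scene'); W=cloud('scene',d).reshape(-1,3)
W=W[~np.isnan(W[:,0])]
g=W[(np.hypot(W[:,0]-584,W[:,1]-406)<35)&(W[:,2]<135)]
print(np.histogram(g[:,2],bins=range(30,140,5)))
s=g[(g[:,2]>59)&(g[:,2]<80)]; print(len(s),np.round(s.mean(0),1) if len(s) else 0,np.round(s.max(0)))
for q in manip.cut_out('casting','scene')[:2]+manip.cut_out('weight','scene')[:2]: print(q['confidence'],q['at'],q['pixels'].sum(),np.nanmean(cloud('scene',d)[q['pixels']],0))
cv2.imwrite('pics/w2.png',cv2.resize(p[90:200,230:340],None,fx=5,fy=5,interpolation=cv2.INTER_CUBIC))
E
```

```text
(array([ 35,  35,  52,  51, 424, 102,   7,  12,  46,   1,   0,   0,   0,
         0,   0,   0,   0,   0,   0,  21,  42]), array([ 30,  35,  40,  45,  50,  55,  60,  65,  70,  75,  80,  85,  90,
        95, 100, 105, 110, 115, 120, 125, 130, 135]))
71 [581.5 403.9  69.9] [591. 415.  75.]
0.41 [285.0, 155.1] 73 [581.04161143 403.1118486   67.71504507]
0.5 [276.5, 126.8] 320 [567.60262867 405.73642499 144.14929338]
0.17 [266.2, 280.2] 2501 [433.9095321  202.80021019   6.8342526 ]
```

View pics/w2.png

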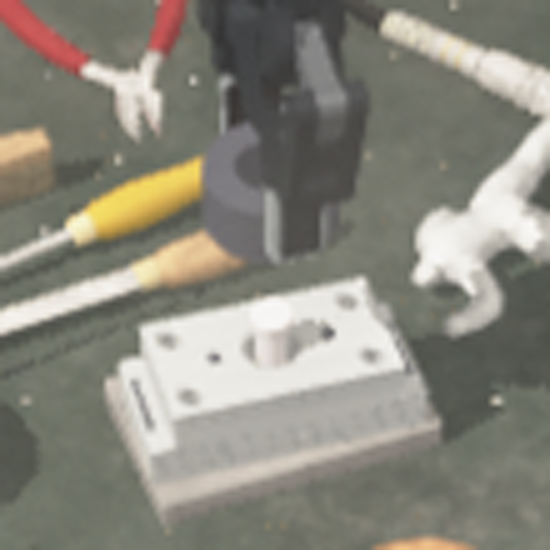

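The sprue is in place. The ring looks off-centre and tilted between the fingers, so I'll measure it.

```bash
python3 - <<'E'
from h import *
p,d=snap('scene'); W=cloud('scene',d)
q=manip.cut_out('weight','scene')[0]; w=W[q['pixels']]; w=w[~np.isnan(w[:,0])]; w=w[w[:,2]<190]
print(np.round(np.percentile(w,[2,25,50,75,98],axis=0),0))
# normals from local differences
N=np.cross(np.gradient(W,axis=1),np.gradient(W,axis=0)); N/=np.linalg.norm(N,axis=-1,keepdims=True)
N*=np.sign(N[...,2:])
n=N[q['pixels']]; wz=W[q['pixels']]
for a in wz[::6].round(0).tolist(): pass
sel=np.nan_to_num(n[:,2])>0.6; print(sel.sum(), np.median(n[sel],0), np.round(np.percentile(wz[sel],[5,50,95],axis=0)))
big=cv2.resize(p[95:150,255:310],None,fx=10,fy=10,interpolation=cv2.INTER_CUBIC)
cv2.imwrite('pics/w3.png',cv2.convertScaleAbs(big,alpha=1.8,beta=10))
E
```

```text
[[556. 382. 128.]
 [560. 391. 138.]
 [565. 401. 148.]
 [574. 418. 152.]
 [596. 427. 154.]]
117 [ 0.0087541  -0.00715516  0.87918764] [[559. 386. 129.]
 [566. 409. 152.]
 [582. 426. 154.]]
```

View pics/w3.png

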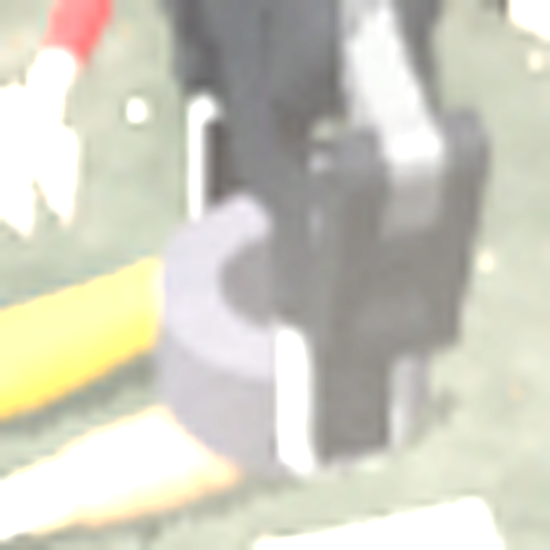

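The ring is actually upright and centred: its top is level at z≈153 and its bottom at ≈127. I'll place it.

```bash
python3 - <<'E'
from h import *
x,y=587.2,287.3
manip.line_to(P(x,y,150),vel=200)
manip.line_to(P(x,y,40),vel=120); 
manip.line_to(P(x,y,31.5),vel=30); st('low')
manip.grip(80,60); st('open')
manip.line_to(P(x,y,140),vel=200); 
# top half
x,y=584,406.8; R=rot(-12.4)
manip.move_ptp(P(x,y,140),R); manip.pause(.2)
p,d=snap('scene'); W=cloud('scene',d)
q=manip.cut_out('weight','scene')[0]; w=W[q['pixels']]; w=w[~np.isnan(w[:,0])]; z=np.percentile(w[:,2],80);t=w[abs(w[:,2]-z)<4]
print(q['confidence'],z,cv2.minAreaRect(t[:,:2].astype(np.float32)))
manip.grip(80,60)
manip.line_to(P(x,y,47),vel=100); st('low')
manip.grip(40,70); st('grip')
manip.line_to(P(x,y,70),vel=40); st('up1')
manip.line_to(P(x,y,140),vel=120); st('up2')
snap('scene','t1.png')
E
```

```text
low t7.6 [587.7 287.5 187.7] F [-2.2  0.1  5.9] w49.9 g63.3
open t8.0 [587.2 287.3 186.3] F [-0.6  0.3 -0.2] w79.8 g0.0
0.93 36.143464881774065 ((585.7313232421875, 285.4417419433594), (49.97905731201172, 49.40617370605469), 17.87455177307129)
low t10.9 [584.4 407.1 202.7] F [-0.2  0.2 -1. ] w80.1 g0.0
grip t11.2 [584.4 407.2 203.2] F [-1.2 -0.7  5.2] w50.5 g75.2
up1 t12.0 [583.9 406.7 225. ] F [-0.  -1.3 -2.7] w50.8 g74.1
up2 t12.7 [583.6 406.6 294.6] F [ 0.1 -0.9 -2.5] w50.4 g74.1
```

View pics/t1.png

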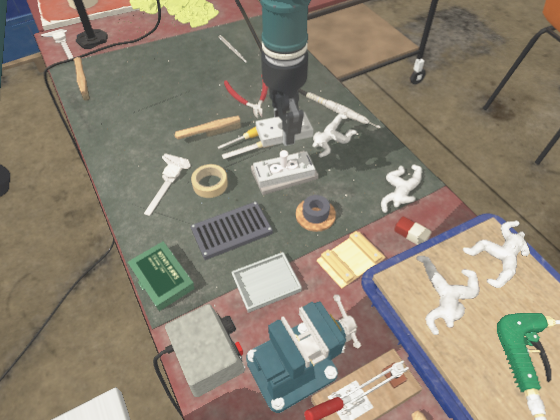

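The weight sits on the trivet at (316,210). The plate is held level at (285,130), and the casting stayed in the bottom half at (285,165). Next is the rest.

```bash
python3 - <<'E'
from h import *
x,y=592,175; R=rot(7.6)
manip.line_to(P(x,y,140),R,vel=200)
manip.line_to(P(x,y,40),vel=120)
for z in (34,31.5,30,29.3): 
    manip.line_to(P(x,y,z),vel=20); s=st(z)
    if s['contact_force'][2]>2: break
manip.grip(62,60); st('open')
manip.line_to(P(x,y,140),vel=150)
x,y=584,406.5; R=rot(-12.4)
manip.move_ptp(P(x,y,140),R); manip.grip(40); manip.pause(.2)
for n in('scene','top'):
    p,d=snap(n); W=cloud(n,d)
    for l,lo,hi in(('top_half',33,40),('casting',69,78),('bottom_half',33,39)):
        for q in manip.cut_out(l,n)[:1]:
            w=W[q['pixels']]; w=w[~np.isnan(w[:,0])]; t=w[(w[:,2]>lo)&(w[:,2]<hi)]
            if len(t)>5: print(n,l,round(q['confidence'],2),len(t),np.round(np.median(t[:,2]),1),np.round(cv2.minAreaRect(t[:,:2].astype(np.float32))[0],1),np.round(cv2.minAreaRect(t[:,:2].astype(np.float32))[1:][0],0),cv2.minAreaRect(t[:,:2].astype(np.float32))[2],t.mean(0).round(1))
st()
E
```

```text
34 t15.5 [592. 175. 189.] F [ 0.5  0.2 -2.9] w50.9 g74.1
31.5 t15.8 [591.9 175.  186.3] F [ 0.3  0.2 -2.5] w50.9 g74.1
30 t16.0 [592.2 175.1 185.2] F [ 0.3  0.  -1. ] w50.6 g74.2
29.3 t16.3 [592.2 175.1 185.1] F [-1.3 -0.   5.3] w50.6 g75.1
open t16.5 [592.1 175.  184.2] F [-0.8 -0.3 -0.5] w61.8 g0.0
scene top_half 0.75 1224 35.9 [590.8 174.3] [98. 53.] 7.723984241485596 [589.7 173.1  35.8]
scene casting 0.68 47 72.4 [580.9 403.2] [15. 16.] 23.111108779907227 [580.6 402.9  72.3]
scene bottom_half 0.73 782 35.8 [581.4 404.6] [ 56. 116.] 77.73950958251953 [579.9 402.4  35.8]
top bottom_half 0.85 384 35.1 [551.5 413.4] [52. 50.] 77.93345642089844 [545.5 419.   35.3]
 t19.3 [583.9 406.6 295. ] F [-0.9 -0.6  0.1] w40.2 g0.0
```

```bash
python3 - <<'E'
from h import *
x,y=582.7,405.2
manip.line_to(P(x,y,90),vel=150)
manip.line_to(P(x,y,57),vel=60); st('low')
manip.grip(5,40); st('grip')
manip.line_to(P(x,y,75),vel=40); st('up')
manip.line_to(P(x,y,140),vel=120); st('up2')
p,d=snap('scene'); cv2.imwrite('pics/k1.png',cv2.resize(p[80:230,210:360],None,fx=4,fy=4,interpolation=cv2.INTER_CUBIC))
E
```

```text
low t20.5 [582.7 405.2 211.8] F [-0.3  1.4  0.5] w40.4 g0.0
grip t20.8 [582.9 405.4 212.5] F [ 0.4 -0.3  1.3] w14.4 g38.9
up t21.4 [582.7 405.2 230.2] F [-0.3  0.1 -0.5] w14.9 g38.9
up2 t22.1 [582.4 405.  294.7] F [-0.5 -0.5 -0.5] w14.7 g38.9
```

View pics/k1.png

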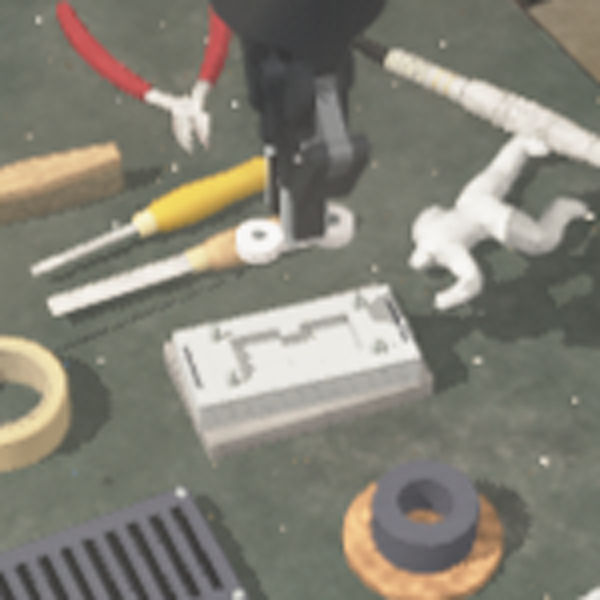

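The casting hangs level from its sprue, with the link's eyes visible at (260,240) and (335,225) in the crop. Next is the tray, then the bottom half.

```bash
python3 - <<'E'
from h import *
x,y=435,203.5
manip.line_to(P(x,y,140),rot(-4.6),vel=200)
manip.line_to(P(x,y,45),vel=120)
for z in (38,36,35,34.3,33.6):
    manip.line_to(P(x,y,z),vel=20); s=st(z)
    if s['contact_force'][2]>2: break
manip.grip(34,40); st('open')
manip.line_to(P(x,y,150),vel=150)
x,y=584,406.5; R=rot(-12.4)
manip.move_ptp(P(x,y,140),R); manip.pause(.2)
for n in('scene','top'):
    p,d=snap(n); W=cloud(n,d)
    for l,lo,hi in(('casting',10,19),('casting',44,58),('bottom_half',33,39)):
        for q in manip.cut_out(l,n)[:1]:
            w=W[q['pixels']]; w=w[~np.isnan(w[:,0])]; t=w[(w[:,2]>lo)&(w[:,2]<hi)]
            if len(t)>5: r=cv2.minAreaRect(t[:,:2].astype(np.float32)); print(n,l,round(q['confidence'],2),len(t),np.round(np.median(t[:,2]),1),np.round(r[0],1),np.round(r[1]),r[2])
manip.grip(66,60)
manip.line_to(P(x,y,60),vel=150)
for z in (44,42,40,39,38,37,36,35,34): 
    manip.line_to(P(x,y,z),vel=20); s=st(z)
    if s['contact_force'][2]>3: break
E
```

```text
38 t25.0 [435.  203.5 193. ] F [-0.  -0.3 -0.6] w15.0 g38.9
36 t25.3 [435.  203.5 190.9] F [0.2 1.  0.1] w14.9 g38.9
35 t25.5 [435.  203.6 190.3] F [-1.2  0.6  4.9] w14.9 g39.2
open t25.8 [435.  203.5 189.9] F [ 0.3  0.2 -0.2] w34.2 g0.0
scene casting 0.8 256 13.4 [433.  202.7] [22. 56.] 85.83273315429688
scene casting 0.8 80 50.8 [433.  202.9] [15. 17.] 1.9072057008743286
scene bottom_half 0.55 815 35.7 [581.6 405.1] [ 55. 117.] 77.99867248535156
top bottom_half 0.63 377 35.2 [553.9 412.8] [53. 55.] 77.45174407958984
44 t30.4 [584.1 406.5 199. ] F [-0.1  0.2 -0.7] w66.0 g0.0
42 t30.6 [583.9 406.5 196.9] F [-0.3 -0.6  0.6] w66.1 g0.0
40 t30.9 [583.9 406.5 194.8] F [0.8 0.5 0.9] w65.9 g0.0
39 t31.1 [584.  406.5 193.9] F [-0.  -0.   0.2] w65.8 g0.0
38 t31.4 [584.  406.5 192.9] F [ 0.2 -0.7  0.3] w66.2 g0.0
37 t31.6 [584.  406.5 191.9] F [ 0.1 -0.5  0.1] w66.1 g0.0
36 t31.9 [583.9 406.5 190.9] F [ 0.1 -0.5  0.2] w66.2 g0.0
35 t32.1 [584.  406.5 189.9] F [ 0.1 -0.3  1. ] w66.0 g0.0
34 t32.4 [584.  406.5 188.9] F [-0.3  0.8  0.5] w65.7 g0.0
```

```bash
python3 - <<'E'
from h import *
x,y=584,406.5
manip.line_to(P(x,y,33),vel=20)
manip.grip(40,90); st('grip')
manip.line_to(P(x,y,37),vel=20); st('up1')
manip.line_to(P(x,y,130),vel=100); st('up')
p,d=snap('scene'); cv2.imwrite('pics/b1.png',cv2.resize(p[80:230,210:360],None,fx=4,fy=4,interpolation=cv2.INTER_CUBIC))
W=cloud('scene',d)
q=manip.cut_out('bottom_half','scene')[0]; w=W[q['pixels']]; w=w[~np.isnan(w[:,0])]; z=np.percentile(w[:,2],70); t=w[abs(w[:,2]-z)<5]; print(q['confidence'],z,cv2.minAreaRect(t[:,:2].astype(np.float32)))
A=np.c_[t[:,:2],np.ones(len(t))];print(np.linalg.lstsq(A,t[:,2],rcond=None)[0])
E
```

```text
grip t32.9 [584.1 406.6 188.5] F [-0.4  0.4  4.3] w49.7 g95.9
up1 t33.3 [583.7 406.4 191.5] F [ 0.6  0.1 -3.3] w50.0 g95.0
up t34.3 [583.6 406.3 284.1] F [ 0.3 -0.1 -3.2] w50.0 g95.0
0.67 131.46089491688082 ((580.2460327148438, 404.4208679199219), (54.88728713989258, 115.70890045166016), 76.77159881591797)
[9.79986557e-04 4.31960682e-03 1.28905334e+02]
```

View pics/b1.png

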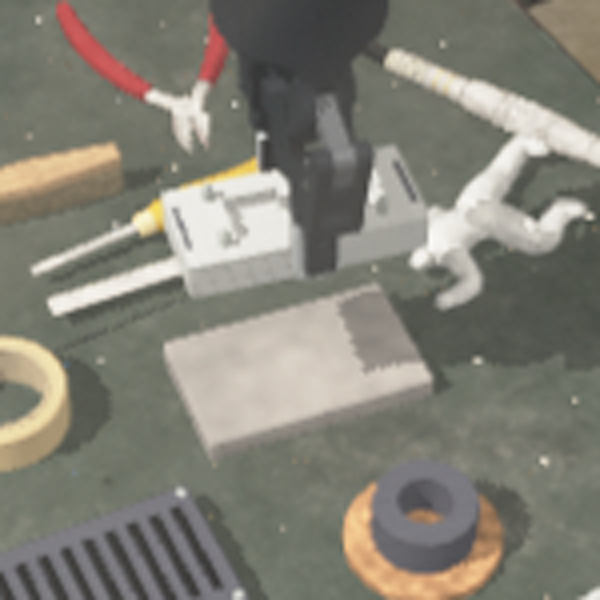

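The bottom half is held level and the tile is bare. Both halves were gripped at the same tool point while nested, so regripping the top half where I released it and closing it at the bottom half's release pose should line up. I'll verify with the cameras.

```bash
python3 - <<'E'
from h import *
x,y=428.3,333
manip.line_to(P(x,y,130),rot(-3.4),vel=200)
manip.line_to(P(x,y,45),vel=100)
for z in (38,36,35,34.2,33.6,33,32.4):
    manip.line_to(P(x,y,z),vel=20); s=st(z)
    if s['contact_force'][2]>2: break
manip.grip(62,60); s=st('open'); print(s['tool_rot'].round(4).tolist() if hasattr(s['tool_rot'],'round') else s['tool_rot'])
manip.line_to(P(x,y,150),vel=150)
manip.move_ptp(P(592,175,140),rot(7.6)); manip.line_to(P(640,300,200),vel=250); manip.pause(.2)
for n in('scene','top'):
    p,d=snap(n,n+'9.png'); W=cloud(n,d)
    for l in('top_half','bottom_half'):
        for q in manip.cut_out(l,n)[:2]:
            w=W[q['pixels']]; w=w[~np.isnan(w[:,0])]; t=w[(w[:,2]>33)&(w[:,2]<39)]
            if len(t)>5: r=cv2.minAreaRect(t[:,:2].astype(np.float32)); print(n,l,round(q['confidence'],2),len(t),np.round(np.median(t[:,2]),1),np.round(r[0],1),np.round(r[1]),r[2])
E
```

```text
38 t37.0 [428.3 333.  192.9] F [-0.4 -1.  -2.4] w50.1 g95.0
36 t37.2 [428.3 333.  190.9] F [ 0.1 -0.1 -1.9] w49.9 g95.0
35 t37.5 [428.3 333.  189.9] F [ 0.5 -0.1 -3.3] w50.4 g95.0
34.2 t37.7 [428.3 333.  189.2] F [-0.5 -0.6 -3.1] w50.1 g95.0
33.6 t38.0 [428.3 333.  188.6] F [ 0.2  0.1 -2.7] w49.5 g95.0
33 t38.2 [428.3 333.  188.4] F [-1.2 -0.   3.4] w49.7 g95.7
open t38.5 [428.5 333.1 188. ] F [ 0.7 -0.3 -0.2] w62.0 g0.0
[[-0.9982, 0.0593, 0.0005], [0.0593, 0.9982, 0.0004], [-0.0004, 0.0004, -1.0]]
scene top_half 0.61 1214 35.9 [590.8 174.1] [97. 53.] 7.268466472625732
scene bottom_half 0.85 1067 35.8 [426.1 332.1] [ 55. 116.] 87.37184143066406
top top_half 0.75 975 35.3 [593.  175.2] [97. 53.] 7.674341678619385
top bottom_half 0.66 1020 35.2 [428.2 333.4] [ 52. 116.] 86.52182006835938
```

View pics/scene9.png

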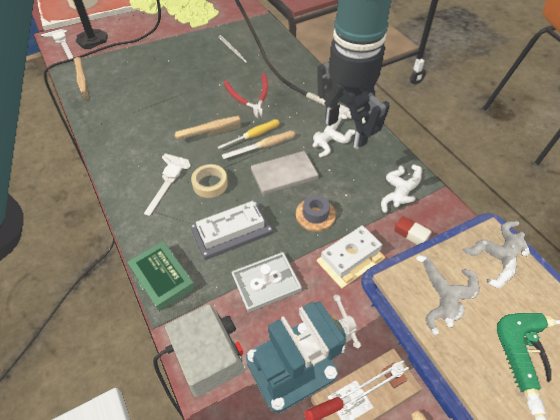

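The bottom half is on the grate at (232,225), the casting in the tray at (266,278), and the top half on the rest at (351,250). The cameras and tool coordinates agree to 1 mm, so I'll close the mould.

```bash
python3 - <<'E'
from h import *
x,y=592,175
manip.move_ptp(P(x,y,140),rot(7.6)); manip.grip(62,60)
manip.line_to(P(x,y,50),vel=120); manip.line_to(P(x,y,29.5),vel=40)
manip.grip(40,60); st('grip')
manip.line_to(P(x,y,60),vel=60); manip.line_to(P(x,y,140),vel=150); st('up')
x,y=427.8,333
manip.line_to(P(x,y,140),rot(-3.4),vel=200)
manip.line_to(P(x,y,62),vel=100); st('above')
for z in np.arange(60,46,-1):
    manip.line_to(P(x,y,z),vel=20); s=st(z)
    if s['contact_force'][2]>6: break
E
```

```text
grip t44.2 [592.2 175.1 184.9] F [ 0.1 -0.3  1.4] w50.9 g64.3
up t45.6 [591.5 174.8 294.4] F [-1.  -0.2 -2.5] w50.6 g63.8
above t47.8 [428.1 333.2 217.3] F [ 0.1  1.  -2.2] w51.1 g63.8
60 t48.0 [427.9 333.1 215.4] F [-0.1  0.3 -2.6] w50.9 g63.8
59 t48.3 [427.8 333.  214.1] F [ 0.1 -0.2 -2.2] w51.0 g63.8
58 t48.5 [427.8 333.  212.9] F [ 0.5 -0.2 -2.5] w51.0 g63.8
57 t48.8 [427.8 333.  211.9] F [-0.5 -0.  -1.9] w50.9 g63.8
56 t49.0 [427.8 333.  210.9] F [-0.5  0.2 -2.5] w51.2 g63.8
55 t49.3 [427.8 333.  209.9] F [ 0.5  0.  -2.6] w51.0 g63.8
54 t49.5 [427.8 333.  208.9] F [-0.2 -0.1 -2.9] w51.1 g63.8
53 t49.8 [427.8 333.  207.9] F [ 0.5  0.1 -2.8] w51.2 g63.8
52 t50.0 [427.8 333.  206.9] F [ 1.5 -1.  -3. ] w51.0 g63.8
51 t50.3 [427.8 333.1 205.9] F [-0.   1.3 -2.4] w50.9 g63.8
50 t50.5 [427.9 333.1 205. ] F [ 0.6  0.4 -2.8] w51.1 g63.9
49 t50.8 [427.9 333.1 204. ] F [ 0.5  0.1 -1.4] w50.5 g64.1
48 t51.0 [427.9 333.1 203.1] F [ 0.6  1.  -1.2] w51.2 g64.3
47 t51.3 [427.9 333.1 202.8] F [-1.5 -1.1  6.8] w50.8 g65.1
```

It went in smoothly and seated at the expected height. I'll release, retreat and verify.

```bash
python3 - <<'E'
from h import *
x,y=427.8,333
manip.grip(62,60); st('open')
manip.line_to(P(x,y,60),vel=40); manip.line_to(P(x,y,180),vel=150)
manip.move_ptp(P(640,300,250),rot(-3.4)); manip.pause(.3)
for n in('scene','top'):
    p,d=snap(n); W=cloud(n,d)
    if n=='scene': cv2.imwrite('pics/f.png',cv2.resize(p[165:315,170:390],None,fx=3.6,fy=3.6,interpolation=cv2.INTER_CUBIC))
    for l,zt in(('top_half',54),('bottom_half',36),('weight',36),('casting',51),('tape',27)):
        for q in manip.cut_out(l,n)[:1]:
            w=W[q['pixels']]; w=w[~np.isnan(w[:,0])]; t=w[abs(w[:,2]-zt)<4]
            if len(t)>5: r=cv2.minAreaRect(t[:,:2].astype(np.float32)); print(n,l,round(q['confidence'],2),len(t),np.round(np.median(t[:,2]),1),np.round(r[0],1),np.round(r[1]),r[2], np.linalg.lstsq(np.c_[t[:,:2],np.ones(len(t))],t[:,2],rcond=None)[0][:2].round(3))
st()
E
```

```text
open t51.6 [427.8 332.9 201.9] F [ 0.   0.2 -0.3] w61.7 g0.0
scene top_half 0.79 1126 53.7 [426.6 332.4] [56. 96.] 86.6303482055664 [0.001 0.009]
scene bottom_half 0.4 361 35.7 [585.4 285.4] [50. 50.] 36.16388702392578 [0.009 0.006]
scene weight 0.58 267 35.6 [425.8 330.5] [ 53. 117.] 85.41556549072266 [0.001 0.013]
scene casting 0.6 74 50.7 [432.9 202.6] [14. 17.] 18.1268367767334 [ 0.046 -0.03 ]
scene tape 0.56 410 26.5 [437.8 458.1] [72. 69.] 27.443172454833984 [-0.003  0.005]
top top_half 0.93 1171 52.9 [429.1 333.3] [52. 96.] 86.76689910888672 [ 0.    -0.002]
top bottom_half 0.9 289 35.0 [428.3 333.6] [ 52. 116.] 86.82705688476562 [-0.    -0.011]
top weight 0.78 372 35.1 [588.6 288.4] [51. 50.] 44.55115509033203 [ 0.    -0.005]
top casting 0.53 60 50.1 [435.9 204.1] [15. 16.] 0.7668866515159607 [-0.096 -0.037]
top tape 0.76 495 25.8 [439.9 461.3] [70. 70.] 45.89419937133789 [0.002 0.004]
 t54.8 [640.  299.9 405. ] F [ 0.2 -0.9  0.3] w62.3 g0.0
```

View pics/f.png

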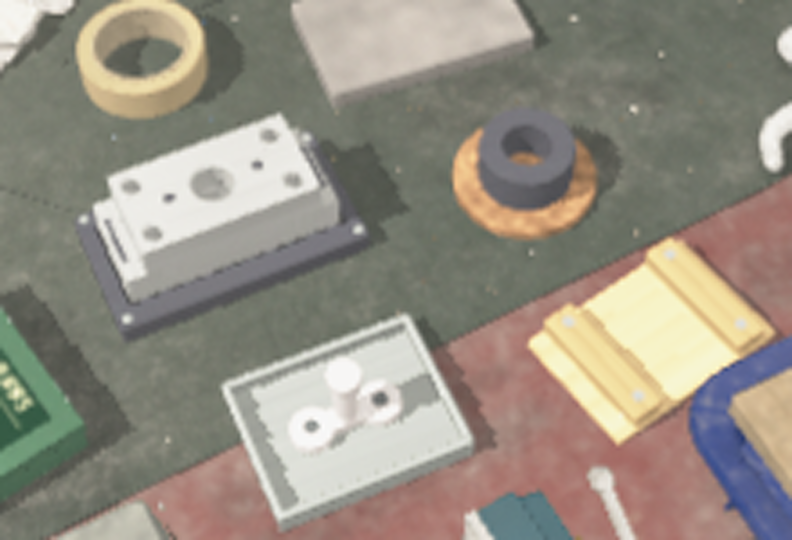

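The mould is closed flush on the grate, with the top face 18 mm above the lower face and level. The weight is on the trivet, the casting is flat in the tray and the tape has not moved. Handing in.

```bash
python3 -c "
from rig import manip
print(manip.close_job())"
```

```text
the job is handed in; nothing more can be done
None
```

The job is handed in, with no verdict returned; the last camera check showed the mould closed fully home on the grate, the ring weight on the trivet, the casting flat in the tray and the tape roll unmoved, about 55 s into the 120 s limit.

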